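# Open the strap-seal hopper to the marker and hold its sprung cover

### The arm

A 6-joint arm with a two-finger parallel gripper is mounted at the origin on the work surface. World frame = base frame: x ahead of the robot, y to its left, z up, the work surface at z = 0. Lengths are in m, angles in degrees, forces in N, time in s.
With the tool pointing down it reaches from about 0.275 to 1 m from the base axis. Payload 8.4 kg.
Tool frame: the origin (TCP) lies on the centre line of the jaws, within the pads' length; the fingertips stand 11 mm ahead of it and the grasp point (between the pads) lies 8 mm behind it; z points along the fingers, y is the direction in which the jaws open and shut (so a half turn about z gives the same grasp; the last joint's range is limited). The gripper opens to 85 mm and grips with 20 to 120 N. Pads are 22 mm wide; open, the fingers measure 114 mm over their backs; the gripper's body (76 mm by 85 mm) begins 54 mm behind the grasp point. The pads swing forward as they close: fully open they stand 13 mm farther back than shut.
Start: joints at [72.685, 20.225, 93.587, -0, 66.188, -0.138], TCP at [0.185, 0.597, 0.242] pointing down, gripper open.
Joint ranges: [-150.9, 150.9], [-52.94, 120.26], [3.33, 152.33], [-74.26, 254.26], [0, 154.13], [-172.89, 172.89]. Speed limits (degrees/s): [127.2, 127.2, 159.86, 180, 180, 180].

### API

Orientations are given as [roll, pitch, yaw] about the fixed x, y, z axes, in that order (R = Rz(yaw) Ry(pitch) Rx(roll)).
In Python, from station import * gives the robot as it stands. The module is installed in compiled form; this text tells all that it offers. Calls block until the motion is done:
- movep(position, orientation): joint-space move of the TCP to a pose.
- move_linear(position, orientation=None, speed=0.15, threshold=None): straight line of the TCP; orientation=None keeps the orientation; speed is the mean speed in m/s. With threshold (N) it stops when the force on the tool has changed by that much, and returns True; else False.
- move_joints(angles): joint-space move.
- gripper_to(opening, grasp_force=None): finger opening in m; grasp_force is the grip in N (None keeps the last); returns when the fingers have stopped.
- hold(seconds).
- ik(position, orientation): joint angles nearest the present ones, or None.
- snapshot(name): name is "scene" or "top"; returns (picture, depth): 420x560x3 uint8, red, green, blue; 420x560 float32, m along the optical axis (not along the pixel's ray), 0 where there is no reading.
- camera_info(name): a dict with "camera_matrix" (3x3 intrinsics, pixels), "dist_coeffs" ([k1, k2, p1, p2, k3] as OpenCV has them; the pictures are not rectified), "rvec" (rotation vector, rad) and "tvec" (3), from world to camera coordinates, as OpenCV has them. Camera axes: x right, y down, z forward; pixel columns grow to the right and rows downward; lengths in m; the calibration is good to about 2 mm. A picture is of the moment at which its call begins. camera_info takes no time and is no camera call.
A pose or a line that the arm cannot do raises MotionError and nothing moves.
- sign_off(): hands the job in, once; it reports no verdict.
Trained networks look in the newest picture that a camera, given by its name, has taken for a name from the list of things; names that differ only in an ending like _2 or _b are one class to them, and where a whole thing is asked for, a point or a joint stands for the part that bears it (a point fixed in the world has none). Each returns a list of dicts, best first, with "score" (0 to 1); they miss things now and then, are a little off and sometimes report something else, mostly with a low value. They report only what shows in the picture. A call takes as long as a camera call.
- cut_out(camera, name): "region" (420x560 bool, what is visible of it) and "pixel" ([column, row] in pixels, amid what is visible of it).
Readings, each from a call of its own:
- read_time_s(): time.
- read_q(): joint angles.
- read_dq(): joint speeds.
- read_joint_efforts(): joint torques, N m.
- read_position(): TCP position.
- read_eef_rot(): TCP orientation.
- read_force(): force on the tool from outside, world axes, zero at the start.
- read_wrist_torque(): the same for the moment, N m.
- read_grip_width(): finger opening in m.
Only numpy, scipy, OpenCV 4.12 (cv2) and the standard library are available. Lean on these libraries where they do the work, as an engineer would, in place of code of your own. Each camera call takes 0.05 s, during which the arm holds its last target.

### The job

On the packing bench, lift the steel keeper collar up off its post at the front of the strap-seal hopper and set it down, without dropping it, in the shallow tray; keep the cover shut until the collar is in the tray. Then raise the hopper's sprung cover by its bar handle until the cover lines up with the marker arm on the hopper's side, and finish while still gripping the handle and holding the cover steady at that angle. Leave the marker arm and the other things on the bench as they are.

Things in the scene. Friction and masses are not known exactly. Their poses are not given: they have to be found in the camera images.
- hopper: Fixed grey steel box of strap seals, 180 (x) by 230 (y) by 90 mm high. Origin: centre of underside; x from handle side to hinge side, y left, z up. Hinge axis parallel to y at x 90, z 92.5 mm. A ledge (x -135 to -85, y 60 to 110, top z 78 mm) carries the post. At its right (y -125 to -145 mm) are the marker arm and a thin dark quarter-arc guide up to z 215 mm.
- post_top (a point): Centre of the top of the upright steel post: 14 mm diameter, at x = -115, y = 85 mm of the hopper, top at z = 145 mm, that is 50 mm above the upper face of the closed cover. Axes as the hopper's.
- cover (a joint): Opening angle of the cover, rad: 0 shut (level), growing as the handle side rises, up to 1.3. Sprung: it always falls shut by itself; lifting at the handle takes about 4 N shut, up to 8 N at 0.9 rad. Steel plate 180 x 230 x 5 mm, upper face at z 95 mm when shut; at its front left a two-pronged ear (20 mm slot, 45 mm long) reaches round the post.
- cover_handle (a point): Centre of the cover's handle: round black bar, 12 mm diameter, parallel to the hinge, 102 mm free between its end arms; at x -135, y -20, z 92.5 mm of the hopper when shut, 225 mm from the hinge axis, 45 mm ahead of the front edge of plate and hopper, open space above and below. Axes turn with the cover: x handle to hinge, y along the bar, z up when shut.
- cover_hinge (a point): Point on the hinge axis at the middle of the cover's width; it does not move when the cover opens. y is the hinge axis.
- marker (a joint): Angle of the marker arm, rad, on the same scale as the cover's: the cover lines up with the arm when both joints read the same. Set differently every time (0.4 to 0.85) and clamped; not to be moved.
- marker_tip (a point): Free end of the marker arm, a flat bare aluminium bar 165 mm long, 10 mm high and 5 mm thick, that points from the hinge axis obliquely up towards the handle side, just outside the hopper's right side (y = -128 mm of the hopper); a black clamp knob sits on it. x of this point runs along the arm from tip to hinge.
- collar: Loose dark steel keeper collar (a thick tube): 42 mm outer and 22 mm inner diameter, 40 mm high, about 0.2 kg. Origin: centre of its underside, z along its bore. At first it stands round the post on the cover's ear, underside at z = 95 mm; the post sticks 10 mm out of its top, so it must rise more than 50 mm to come off.
- collar_mid (a point): Middle of the collar, 20 mm above its underside, on its axis.
- tray: Fixed shallow grey tray on the bench, 180 mm (x) by 160 mm (y) by 25 mm high, walls and floor 4 mm thick. Origin: centre of its underside, z up. It stands to the left or the right of the hopper.
- tape_roll: Bystander: loose cardboard-coloured tape roll lying flat, 110 mm diameter, 50 mm high, in the place on the other side of the hopper from the tray. Origin: centre of its underside.
- spray_can: Bystander: loose can, 60 mm diameter, 150 mm high, at the far left. Origin: centre of its underside.
- tensioner: Bystander: loose strap tensioner with a blue 130 by 70 mm base and two black-gripped levers up to 150 mm high, at the far right. Origin: centre of its underside.

How it is judged (in metres and radians):
On the way, in this order (a step that is already met when the one before it is completed fails the run):
1. the collar has been lifted clear of the post while the cover is shut (z of collar in the frame of post_top above 0.002 m and value of joint cover below 0.12 rad), for 0.1 s.
2. the collar lies released and at rest in the tray while the cover is shut (x of collar_mid in the frame of tray between -0.075 and 0.075 m and y of collar_mid in the frame of tray between -0.065 and 0.065 m and z of collar_mid in the frame of tray below 0.036 m and contact force between the fingers and collar below 0.05 N and linear speed of collar below 0.03 m/s and value of joint cover below 0.12 rad), for 0.2 s.
3. the cover is held by the gripper in line with the marker arm (angle between the x axis of cover_handle and the x axis of marker_tip, either way round below 0.08 rad and value of joint cover above 0.25 rad and contact force between the fingers and cover above 1.5 N and velocity of joint cover between -0.06 and 0.06 rad/s), for 0.3 s.
At the end, for the whole second after the job is handed in: The fingers hold the cover (contact over 1.5 N) steady within 0.08 rad (4.5 degrees) of the marker arm; the collar lies at rest and let go wholly within the tray; the marker arm has moved less than 12 mm and the bystanders less than 30 mm (all of step 3 and x of collar_mid in the frame of tray between -0.075 and 0.075 m and y of collar_mid in the frame of tray between -0.065 and 0.065 m and z of collar_mid in the frame of tray below 0.036 m and contact force between the fingers and collar below 0.05 N and linear speed of collar below 0.03 m/s and contact force between collar and cover below 0.1 N and distance of each of tape_roll, spray_can, tensioner from where it was at the start of the episode below 0.03 m and distance of marker_tip from where it was at the start of the episode below 0.012 m); the arm keeps its last pose, push and grip.
It fails at once if the cover is raised before the collar is in the tray (value of joint cover above 0.15 rad and horizontal distance between collar_mid and tray above 0.11 m).
It fails at once if the collar is dropped (falls free at over 0.85 m/s) (contact force between the fingers and collar below 0.01 N and linear speed of collar above 0.85 m/s).
It fails at once if a bystander is disturbed (distance of any of tape_roll, spray_can, tensioner from where it was at the start of the episode above 0.03 m or angle between any of tape_roll, spray_can, tensioner's own z axis and vertical above 0.3 rad).
It fails at once if the marker arm is shifted (distance of marker_tip from where it was at the start of the episode above 0.012 m).
It also fails if it takes over 59 s, if anything falls off the work surface, if the arm or the gripper's body presses on something with over 40 N, if the wrist force passes 120 N, or if a joint passes its speed limit or range.

## Working session

There is one attempt and no reset: what is moved stays moved. The work goes in short steps, each a Python script; the robot and the scene stay as the last script left them, time stands still between calls to the robot, and variables do not carry over. Pictures are saved under pics/ and viewed, and the job is handed in when it is done.

```bash
mkdir -p pics
cat > h.py <<'E'
from station import *
import numpy as np, cv2
def cam(n):
    c=camera_info(n); K=np.array(c["camera_matrix"]);D=np.array(c["dist_coeffs"],float)
    R=cv2.Rodrigues(np.array(c["rvec"],float))[0];t=np.array(c["tvec"],float).ravel()
    return K,D,R,t
def cloud(n,depth,mask=None):
    K,D,R,t=cam(n)
    m=depth>0
    if mask is not None: m&=mask
    v,u=np.nonzero(m)
    p=cv2.undistortPoints(np.stack([u,v],1).astype(float)[:,None],K,D)[:,0]
    z=depth[v,u]
    P=np.c_[p*z[:,None],z]
    return (P-t)@R, u, v
def proj(n,P):
    K,D,R,t=cam(n)
    return cv2.projectPoints(np.atleast_2d(np.array(P,float)),cv2.Rodrigues(R)[0],t,K,D)[0][:,0]
def save(n,im): cv2.imwrite(f"pics/{n}.png",im[:,:,::-1])
E
python3 - <<'E'
from h import *
for c in ("scene","top"):
    im,d=snapshot(c); save(c+"0",im); np.savez(f"pics/{c}0.npz",im=im,d=d)
    K,D,R,t=cam(c); print(c,-R.T@t, R[2])
    for n in ("hopper","cover","cover_handle","marker","collar","tray","tape_roll","spray_can","tensioner"):
        for r in cut_out(c,n)[:2]:
            P,_,_=cloud(c,d,r["region"])
            print(n,round(r["score"],2),np.round(r["pixel"]),r["region"].sum(),np.round(np.median(P,0),3),np.round(np.percentile(P,3,axis=0),3),np.round(np.percentile(P,97,axis=0),3))
E
```

```text
scene [0.86135483 0.38044314 0.82733428] [-0.317063   -0.46317035 -0.82761361]
hopper 0.69 [338. 377.] 1683 [0.694 0.315 0.147] [0.66  0.288 0.014] [0.712 0.339 0.15 ]
hopper 0.56 [265. 236.] 11530 [0.63  0.025 0.093] [ 0.501 -0.136  0.005] [0.726 0.129 0.133]
cover 0.58 [266. 238.] 8811 [0.629 0.017 0.093] [ 0.503 -0.102  0.091] [0.723 0.117 0.096]
cover_handle 0.62 [270. 234.] 8779 [0.628 0.016 0.093] [ 0.499 -0.103  0.091] [0.722 0.116 0.096]
marker 0.88 [236. 179.] 445 [ 0.619 -0.127  0.126] [ 0.52  -0.224 -0.002] [ 0.698 -0.11   0.165]
collar 0.95 [336. 243.] 396 [0.536 0.118 0.131] [0.511 0.095 0.099] [0.549 0.132 0.135]
tray 0.74 [244. 172.] 298 [ 0.599 -0.123  0.137] [ 0.5   -0.235 -0.   ] [ 0.697 -0.11   0.166]
tape_roll 0.78 [264. 128.] 1290 [ 0.44  -0.294  0.038] [ 0.391 -0.346  0.002] [ 0.491 -0.247  0.05 ]
spray_can 0.75 [337. 375.] 1653 [0.694 0.315 0.147] [0.661 0.288 0.022] [0.712 0.339 0.15 ]
spray_can 0.38 [234. 181.] 397 [ 0.627 -0.126  0.127] [ 0.553 -0.144  0.091] [ 0.698 -0.11   0.166]
tensioner 0.6 [170. 156.] 1740 [ 0.689 -0.359  0.018] [ 0.632 -0.452 -0.002] 
[... 355 characters left out ...]
] [ 0.691 -0.111  0.169]
cover_handle 0.89 [274. 209.] 6571 [0.621 0.004 0.095] [ 0.497 -0.106  0.09 ] [0.718 0.112 0.1  ]
cover_handle 0.33 [394. 276.] 957 [ 0.435 -0.298  0.049] [ 0.386 -0.349  0.001] [ 0.486 -0.248  0.055]
marker 0.64 [324. 208.] 189 [ 0.615 -0.127  0.134] [ 0.553 -0.144  0.093] [ 0.694 -0.112  0.169]
collar 0.47 [229. 242.] 167 [0.528 0.111 0.134] [0.51  0.092 0.103] [0.545 0.128 0.138]
tape_roll 0.6 [393. 279.] 943 [ 0.433 -0.299  0.049] [ 0.385 -0.35   0.002] [ 0.486 -0.248  0.055]
spray_can 0.61 [157. 188.] 691 [0.678 0.299 0.146] [0.653 0.281 0.007] [0.708 0.333 0.154]
tensioner 0.7 [403. 188.] 1266 [ 0.682 -0.361  0.021] [ 0.63  -0.405  0.005] [ 0.752 -0.326  0.144]
```

View pics/scene0.png

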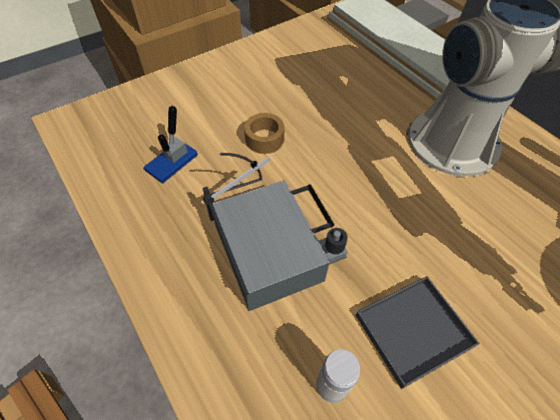

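View pics/top0.png

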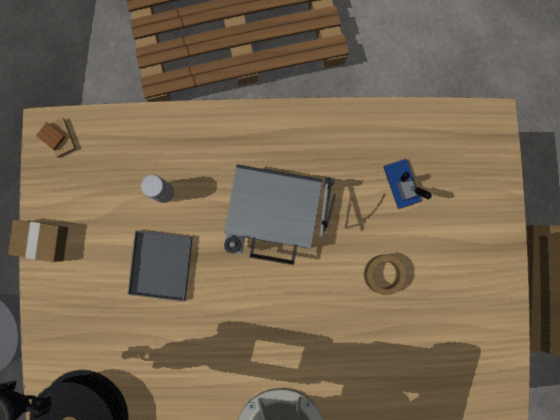

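The scene view shows the collar on its post at about (337,240), the marker arm at (240,178) and the tray at (415,330). In the top view the tray is at (162,266), the handle at (273,258), and the hopper is slightly yawed. Next I'll fit the poses.

```bash
cat > fit.py <<'E'
from h import *
for c in ("scene","top"):
    z=np.load(f"pics/{c}0.npz"); d=z["d"]; im=z["im"]
    P,u,v=cloud(c,d)
    zz=P[:,2]; print(c,"table z",np.median(zz[(abs(zz)<.02)]))
    # plate
    m=(zz>.088)&(zz<.101)&(P[:,0]>.5)&(P[:,0]<.78)&(P[:,1]>-.12)&(P[:,1]<.15)
    # drop thin features with erosion in image
    M=np.zeros(d.shape,np.uint8); M[v[m],u[m]]=1
    M2=cv2.morphologyEx(M,cv2.MORPH_OPEN,np.ones((17,17),np.uint8))
    n,l,s,_=cv2.connectedComponentsWithStats(M2); k=1+np.argmax(s[1:,4])
    q=(l[v,u]==k)&m
    r=cv2.minAreaRect(P[q][:,:2].astype(np.float32)); print("plate",r, "mean z",P[q][:,2].mean(), q.sum())
    # tray
    m=(P[:,0]>.33)&(P[:,0]<.62)&(P[:,1]>.15)&(P[:,1]<.42)&(zz>.017)&(zz<.032)
    r=cv2.minAreaRect(P[m][:,:2].astype(np.float32)); print("tray",r,m.sum(), np.median(zz[m]))
    # collar top
    m=(np.hypot(P[:,0]-.532,P[:,1]-.113)<.04)&(zz>.127)&(zz<.14)
    (cx,cy),rr=cv2.minEnclosingCircle(P[m][:,:2].astype(np.float32)); print("collar",cx,cy,rr,m.sum())
    m=(np.hypot(P[:,0]-.532,P[:,1]-.113)<.03)&(zz>.141)
    print("post",P[m].mean(0) if m.any() else None,m.sum())
    # handle
    m=(P[:,0]>.46)&(P[:,0]<.52)&(P[:,1]>-.08)&(P[:,1]<.08)&(zz>.08)&(zz<.105)
    print("bar",cv2.minAreaRect(P[m][:,:2].astype(np.float32)),m.sum(),zz[m].max())
    for X in (P[m][:,1],): print(np.polyfit(X,P[m][:,0],1))
E
python3 fit.py
python3 - <<'E'
import cv2
a=cv2.imread('pics/scene0.png')[130:270,180:360]
cv2.imwrite('pics/z1.png',cv2.resize(a,None,fx=4,fy=4,interpolation=cv2.INTER_CUBIC))
E
```

```text
scene table z -0.0011769047892682839
plate ((0.6267112493515015, 0.0035621076822280884), (0.2320948988199234, 0.19114582240581512), 78.84481048583984) mean z 0.09348792776561725 6952
tray ((0.47648659348487854, 0.32083481550216675), (0.16022264957427979, 0.18274489045143127), 82.3549575805664) 902 0.0229188257405657
collar 0.5278496742248535 0.11234332621097565 0.021464878693223 261
post [0.53011352 0.11067788 0.14330939] 32
bar ((0.4966612160205841, -0.0037918835878372192), (0.04650581255555153, 0.1496470719575882), 0.032824426889419556) 362 0.0988545572599395
[0.06550785 0.49576506]
top table z 0.00020756919623566477
plate ((0.5652995705604553, 0.0037274621427059174), (0.0655936598777771, 0.0551140122115612), 88.40425872802734) mean z 0.0947816820306039 560
tray ((0.47721150517463684, 0.3219350576400757), (0.16347412765026093, 0.1812090426683426), 81.96172332763672) 413 0.0238775893616919
collar 0.5281137824058533 0.11094308644533157 0.021172432228922844 157
post [0.52893791 0.10852773 0.1443924 ] 22
bar ((0.4963931739330292, -0.006755821406841278), (0.045707039535045624, 0.14694833755493164), 0.5932769179344177) 275 0.1043246696216244
[0.07196427 0.49261975]
```

View pics/z1.png

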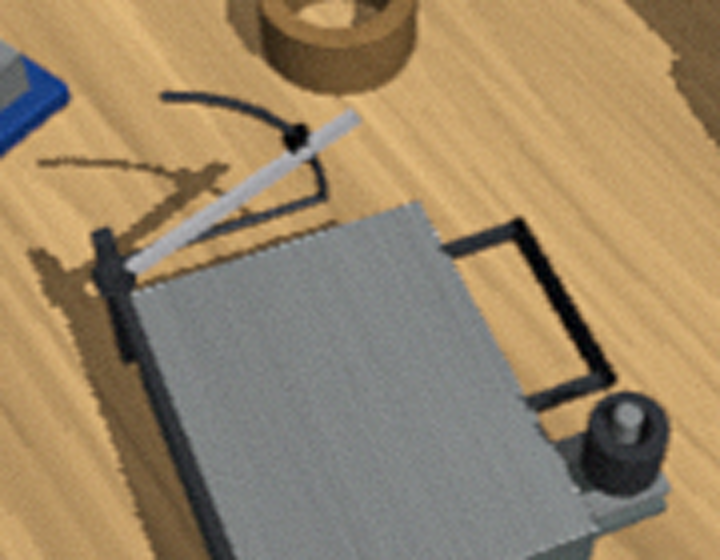

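```bash
cat > pose.py <<'E'
from h import *
from scipy.optimize import least_squares, minimize_scalar
yaw=np.radians(-11.16); 
def Rz(a): return np.array([[np.cos(a),-np.sin(a),0],[np.sin(a),np.cos(a),0],[0,0,1]])
E
cat > fit2.py <<'E'
from pose import *
z0=np.load("pics/scene0.npz"); z1=np.load("pics/top0.npz")
# yaw: robust edge points of plate -> per camera, with collar centre anchoring
C=np.array([.528,.1115,0])
for c,z in (("scene",z0),("top",z1)):
    P,u,v=cloud(c,z["d"])
    for yw in (-9,-10,-11,-12,-13):
        R=Rz(np.radians(yw)); O=C-R@np.array([-.115,.085,0])
        H=(P-O)@R
        m=(abs(H[:,2]-.0945)<.006)&(abs(H[:,0]+.02)<.06)&(abs(H[:,1])<.14)
        e=[]
        for x0 in np.arange(-.08,.04,.01):
            s=m&(abs(H[:,0]-x0)<.005); e.append(np.percentile(H[s,1],[1,99]))
        e=np.array(e)
        print(c,yw,O[:2].round(4),"slopes",[round(np.polyfit(np.arange(-.08,.04,.01),e[:,k],1)[0],3) for k in (0,1)],e.mean(0).round(4))
R=Rz(yaw); O=C-R@np.array([-.115,.085,0])
for c,z in (("scene",z0),("top",z1)):
    P,u,v=cloud(c,z["d"]); H=(P-O)@R
    m=(H[:,1]<-.118)&(H[:,1]>-.137)&(H[:,2]>.105)&(H[:,0]>-.1)&(H[:,0]<.085)
    # bright px
    b=z["im"][v,u].mean(1)>110; m&=b
    th=np.arctan2(H[m,2]-.0925,.09-H[m,0]); rr=np.hypot(H[m,2]-.0925,.09-H[m,0])
    print(c,m.sum(),"th",np.median(th),np.median(th[rr>.08]),"r max",rr.max(), "y",np.median(H[m,1]), "fit slope",np.arctan(-np.polyfit(H[m,0],H[m,2],1)[0]))
    im=z["im"].copy(); im=cv2.resize(im,None,fx=4,fy=4,interpolation=cv2.INTER_CUBIC)
    t=np.median(th[rr>.08])
    def dr(a,col):
        p=proj(c,np.array(a)@R.T+O)
        cv2.polylines(im,[((p+.5)*4-.5).round().astype(int)],False,col,1)
    dr([[-.09,-.115,.095],[-.09,.115,.095],[.09,.115,.095],[.09,-.115,.095],[-.09,-.115,.095]],(255,0,0))
    dr([[-.135,-.071,.0925],[-.135,.031,.0925]],(0,255,0)); dr([[-.115,.085,.135],[-.115,.085,.145]],(255,255,0))
    dr([[.09,-.128,.0925],[.09-.165*np.cos(t),-.128,.0925+.165*np.sin(t)]],(255,0,255))
    i=im[520:1240,680:1480] if c=="scene" else im[600:1150,800:1500]
    save("fit_"+c,i[:600,:800])
E
python3 fit2.py
```

```text
scene -9 [0.6283 0.0096] slopes [np.float64(-0.052), np.float64(-0.035)] [-0.1166  0.1095]
scene -10 [0.6265 0.0078] slopes [np.float64(-0.01), np.float64(-0.019)] [-0.1173  0.1111]
scene -11 [0.6247 0.0061] slopes [np.float64(-0.189), np.float64(-0.003)] [-0.1256  0.1128]
scene -12 [0.6228 0.0044] slopes [np.float64(-0.315), np.float64(0.014)] [-0.1268  0.1144]
scene -13 [0.6209 0.0028] slopes [np.float64(-0.306), np.float64(0.032)] [-0.1254  0.1159]
top -9 [0.6283 0.0096] slopes [np.float64(-0.044), np.float64(-0.039)] [-0.1183  0.1068]
top -10 [0.6265 0.0078] slopes [np.float64(-0.03), np.float64(-0.025)] [-0.1167  0.1085]
top -11 [0.6247 0.0061] slopes [np.float64(-0.02), np.float64(-0.008)] [-0.1155  0.1099]
top -12 [0.6228 0.0044] slopes [np.float64(-0.23), np.float64(0.01)] [-0.1208  0.1115]
top -13 [0.6209 0.0028] slopes [np.float64(-0.27), np.float64(0.029)] [-0.1205  0.1132]
scene 287 th 0.5063660407342907 0.4949678283552268 r max 0.16357654847480266 y -0.12830057887112445 fit slope 0.4559865548020685
top 84 th 0.5351795649906512 0.5169965170971053 r max 0.16477264162602206 y -0.1295488896689833 fit slope 0.470639805680254
```

View pics/fit_scene.png

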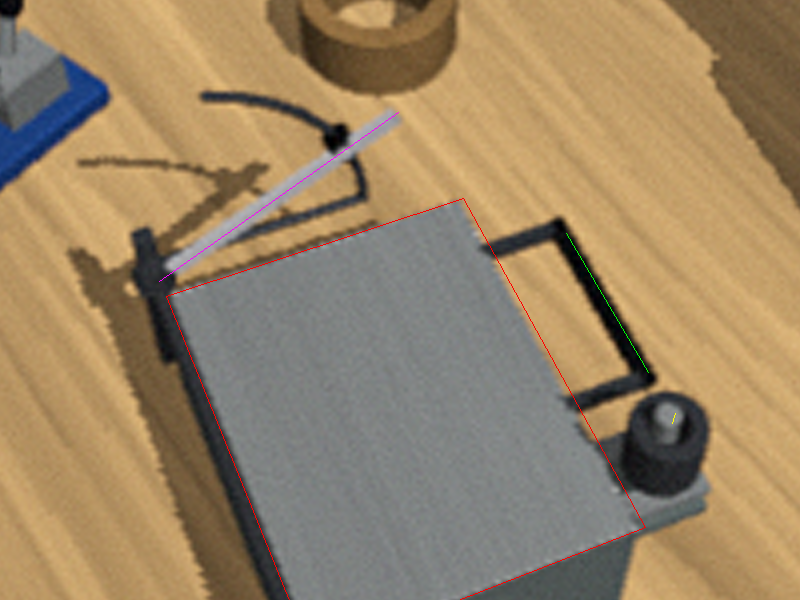

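View pics/fit_top.png

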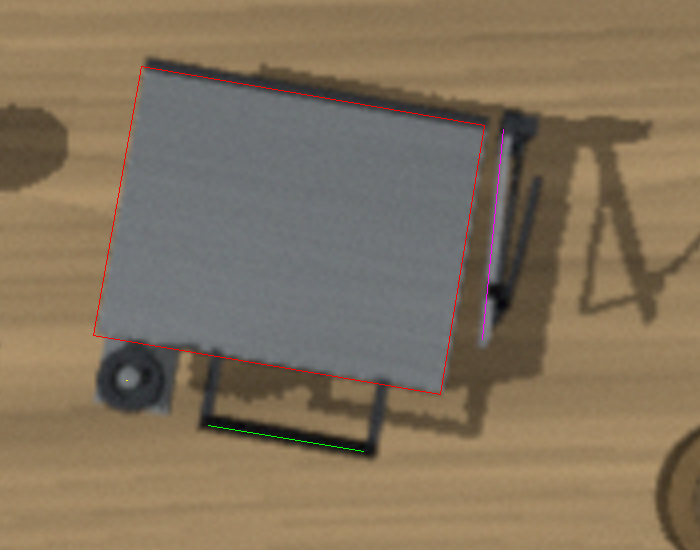

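The overlays match both pictures: plate outline, bar, post and marker line, with the marker near 0.48–0.50 rad. Next I'll grasp the collar, with the jaws along hopper x.

```bash
cat >> pose.py <<'E'
R=Rz(yaw); O=np.array([.528,.1115,0])-R@np.array([-.115,.085,0])
def W(x,y,z): return R@np.array([x,y,z])+O
TRAY=np.array([.4768,.3213]);
E
python3 - <<'E'
from pose import *
print(read_eef_rot(),read_grip_width())
c=W(-.115,.085,0)
for ps in (79,-101):
  for z in (.22,.112): print(ps,ik([c[0],c[1],z],[180,0,ps]))
  for th in (0,.25,.5):
    h=W(.09-.225*np.cos(th),-.02,.0925+.225*np.sin(th))
    from scipy.spatial.transform import Rotation as S
    T=R@S.from_euler('y',th).as_matrix()@S.from_euler('ZX',[90 if ps>0 else -90,180],degrees=True).as_matrix()
    e=S.from_matrix(T).as_euler('xyz',degrees=True)
    print(th,e.round(1),ik((h+T[:,2]*.008).tolist(),e.tolist()))
E
```

```text
[-1.79998983e+02 -8.13122387e-05  1.62823302e+02] 0.08576331063751162
79 [ 1.17649413e+01  1.40188469e+01  1.05361202e+02 -2.54444375e-14
  6.06199507e+01  2.27649413e+01]
79 [ 1.17649413e+01  2.21381638e+01  1.10263794e+02 -2.54444375e-14
  4.75980418e+01  2.27649413e+01]
0 [180.    0.   78.8] [ 1.27425460e+00  2.09822008e+01  1.17368272e+02 -2.54444375e-14
  4.16495271e+01  1.24342546e+01]
0.25 [-165.7    0.    78.8] [ -0.59919961  23.21189721 105.42231781   2.85663501  65.48374786
   9.05336604]
0.5 [-151.4    0.    78.8] [-2.1036492  29.00502563 92.23929345  4.33342356 87.11047025  7.74401883]
-101 [  11.76494135   14.0188469   105.36120245    0.           60.61995065
 -157.23505865]
-101 [ 1.17649413e+01  2.21381638e+01  1.10263794e+02 -2.54444375e-14
  4.75980418e+01 -1.57235059e+02]
0 [-180.     0.  -101.2] [ 1.27425460e+00  2.09822008e+01  1.17368272e+02 -2.54444375e-14
  4.16495271e+01 -1.67565745e+02]
0.25 [ 165.7    0.  -101.2] [  -0.59919961   23.21189721  105.42231781    2.85663501   65.48374786
 -170.94663396]
0.5 [ 151.4    0.  -101.2] [  -2.1036492    29.00502563   92.23929345    4.33342356   87.11047025
 -172.25598117]
```

Run:
```python
from pose import *
c=W(-.115,.085,0)
movep([c[0],c[1],.24],[180,0,79])
gripper_to(.065,40)
print(move_linear([c[0],c[1],.112],speed=.12,threshold=8), read_position(), read_force())
im,d=snapshot("scene"); save("s1",im[130:290,240:440].repeat(3,0).repeat(3,1))
```

```text
False [0.52849925 0.11162287 0.11264659] [-0.39291994  1.66101596  1.67647361]
```

View pics/s1.png

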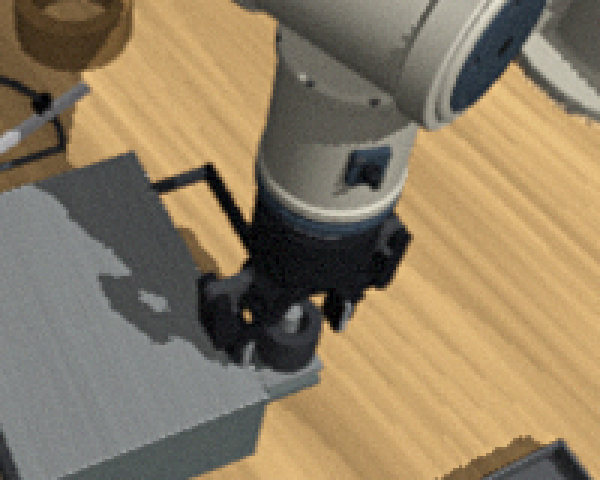

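The collar sits between the open fingers at crop (290,340). Next I'll close and lift.

Run:
```python
from pose import *
c=W(-.115,.085,0)
gripper_to(.03,45); print(read_grip_width(),read_force(),read_position())
p=read_position()
print(move_linear([p[0],p[1],p[2]+.02],speed=.04,threshold=25),read_force())
print(move_linear([p[0],p[1],p[2]+.10],speed=.08,threshold=25),read_force(),read_grip_width())
im,d=snapshot("scene"); save("s2",im[130:290,240:440].repeat(3,0).repeat(3,1)); print(read_time_s())
```

```text
0.041578539175093965 [-0.53345403 -0.98646117  4.2787526 ] [0.52837087 0.11156632 0.11260363]
False [ 0.28038458 -0.86570884 -0.98506154]
False [ 0.13746844 -0.06735095 -1.81157583] 0.04146697537467629
6.9417
```

View pics/s2.png

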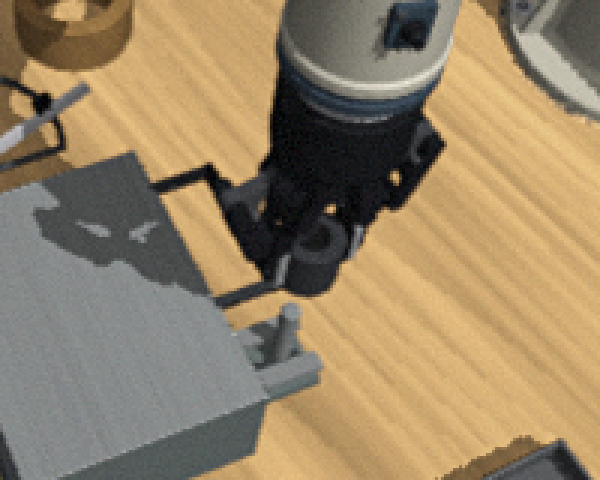

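The collar is off the post and held, at crop (318,255). Next I'll move it to the tray.

Run:
```python
from pose import *
print(move_linear([TRAY[0],TRAY[1],.2126],[180,0,79],speed=.2))
print(read_grip_width())
move_linear([TRAY[0],TRAY[1],.06],speed=.12)
hold(.2)
print(move_linear([TRAY[0],TRAY[1],.018],speed=.03,threshold=5),read_position(),read_force())
gripper_to(.06); hold(.3); print(read_force(),read_grip_width())
p=read_position(); move_linear([p[0],p[1],.2],speed=.15)
im,d=snapshot("top"); save("t3",im)
im,d=snapshot("scene"); save("s3",im)
for r in cut_out("scene","collar")[:2]:
    P,_,_=cloud("scene",d,r["region"]); print(r["score"],r["pixel"],P.min(0),P.max(0))
print(read_time_s())
```

```text
False
0.04133280423841412
True [0.47670705 0.32122121 0.02246483] [-0.81232626  0.2477149   7.87262057]
[-0.74824077  0.09388766 -0.26304381] 0.05990432435259025
0.79 [417.1, 323.5] [4.57474230e-01 3.00016547e-01 1.47199407e-04] [0.5005065  0.34115055 0.04545009]
0.33 [268.8, 234.7] [ 0.43937095 -0.18877966 -0.00495074] [0.74012599 0.13613003 0.10019781]
13.05
```

View pics/s3.png

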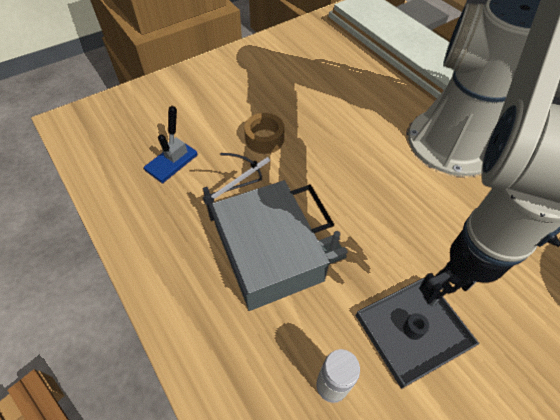

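The collar stands upright in the tray at (417,324), and the cover is shut. I'll refine the marker angle from the image line of the arm, then grip the bar.

```bash
cat > mk.py <<'E'
from pose import *
for c in ("scene","top"):
    im=np.load(f"pics/{c}0.npz")["im"].astype(float)
    line=lambda t,r: proj(c,W(.09-r*np.cos(t),-.128,.0925+r*np.sin(t)))[0]
    best=[]
    a,b=line(.49,.03),line(.49,.155)
    d=(b-a)/np.linalg.norm(b-a); n=np.array([-d[1],d[0]])
    hsv=cv2.cvtColor(im.astype(np.uint8),cv2.COLOR_RGB2HSV)
    pts=[]
    for s in np.linspace(0,1,50):
        q=a+s*(b-a); o=np.arange(-4,4.1,.25)
        xy=(q+o[:,None]*n).astype(np.float32)
        g=lambda ch: cv2.remap(ch.astype(np.float32),xy[:,:1].copy(),xy[:,1:].copy(),cv2.INTER_LINEAR)[:,0]
        V=g(hsv[:,:,2]);Sa=g(hsv[:,:,1])
        w=np.clip(V-110,0,None)*(Sa<60)
        if w.sum()>200: pts.append((s*.125+.03,(w*o).sum()/w.sum()))
    pts=np.array(pts); 
    for it in range(3):
        k=np.polyfit(pts[:,0],pts[:,1],1); res=abs(np.polyval(k,pts[:,0])-pts[:,1]); pts=pts[res<max(2.5*np.median(res),.3)]
    f=lambda t:(np.dot((line(t,.155)-line(t,.03)),n)-k[0]*.125)
    from scipy.optimize import brentq
    print(c,len(pts),k,"theta by slope",brentq(f,.3,.8), "offset px tip/base",np.polyval(k,[.03,.155]))
    g=lambda t:np.dot(line(t,.155)-a,n)-np.polyval(k,.155)
    try: print("by tip",brentq(g,.3,.8))
    except Exception as e: print(e)
E
python3 mk.py
```

```text
scene 42 [ 6.50632016 -1.14018893] theta by slope 0.4675699475868768 offset px tip/base [-0.94499932 -0.1317093 ]
by tip 0.4929348930416418Traceback (most recent call last):
  File "mk.py", line 19, in <module>
    k=np.polyfit(pts[:,0],pts[:,1],1); res=abs(np.polyval(k,pts[:,0])-pts[:,1]); pts=pts[res<max(2.5*np.median(res),.3)]
                 ~~~^^^^^
IndexError: too many indices for array: array is 1-dimensional, but 2 were indexed
```

Run:
```python
from pose import *
h=W(-.135,-.02,.0925)
move_linear([TRAY[0],TRAY[1],.25],speed=.2)
movep([h[0],h[1],.22],[180,0,78.84])
gripper_to(.04,60)
print(move_linear([h[0],h[1],.0845],speed=.1,threshold=8),read_position(),read_force())
im,d=snapshot("scene"); save("s4",im[130:290,200:400].repeat(3,0).repeat(3,1))
im,d=snapshot("top"); save("t4",im[170:330,200:400].repeat(3,0).repeat(3,1))
```

```text
False [0.48847496 0.0123748  0.08500402] [-0.38940352 -0.26615561 -0.48411809]
```

View pics/s4.png

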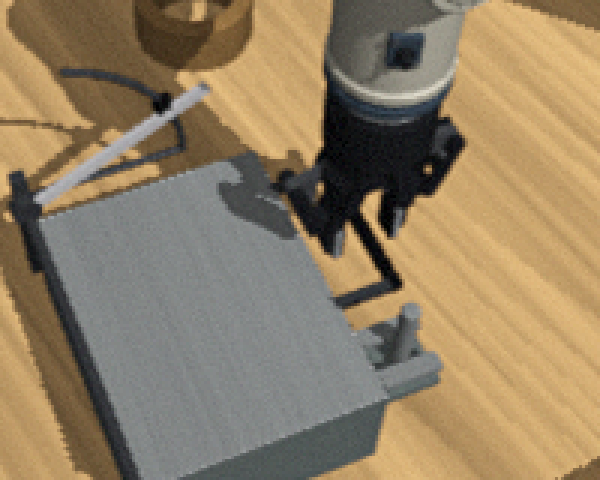

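The bar passes between the fingertips at crop (365,225). Next I'll grip it and raise the cover along the arc.

```bash
cat >> pose.py <<'E'
from scipy.spatial.transform import Rotation as S
def tgt(th,off=np.zeros(3)):
    T=R@S.from_euler('y',th).as_matrix()@S.from_euler('ZX',[90,180],degrees=True).as_matrix()
    h=W(.09-.225*np.cos(th),-.02,.0925+.225*np.sin(th))
    return (h+T[:,2]*.008+off).tolist(), S.from_matrix(T).as_euler('xyz',degrees=True).tolist()
E
python3 - <<'E'
from pose import *
gripper_to(.005,70); print(read_grip_width(),read_force(),read_position())
for th in (.06,.12,.18,.24):
    p,e=tgt(th); print(th,move_linear(p,e,speed=.05,threshold=40),np.round(read_force(),1),round(read_grip_width(),4),np.round(np.array(read_position())-p,4))
im,d=snapshot("scene"); save("s5",im[130:290,200:400].repeat(3,0).repeat(3,1)); print(read_time_s())
E
```

```text
0.00941545823496304 [ 1.73273999 -0.94834116  1.13664499] [0.48860052 0.01230936 0.08478961]
0.06 False [ 4.8 -1.9 -3.7] 0.0096 [ 0.0005 -0.0001 -0.0003]
0.12 False [ 5.2 -1.9 -5.6] 0.0098 [ 0.0005 -0.0001 -0.0004]
0.18 False [ 6.8 -1.9 -5.4] 0.0096 [ 0.0004 -0.     -0.0006]
0.24 False [ 6.8 -1.1 -7.1] 0.0099 [ 0.0003 -0.     -0.0008]
18.675
```

View pics/s5.png

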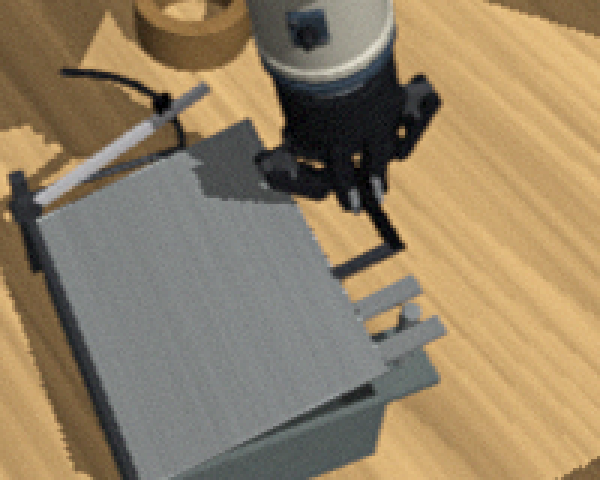

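The cover is rising and the bar is held at crop (365,205). I'll continue to 0.475.

Run:
```python
from pose import *
for th in (.30,.36,.42,.475):
    p,e=tgt(th); print(th,move_linear(p,e,speed=.05,threshold=40),np.round(read_force(),1),round(read_grip_width(),4),np.round(np.array(read_position())-p,4))
hold(.5)
for c in("scene","top"):
    im,d=snapshot(c); np.savez(f"pics/{c}6.npz",im=im,d=d)
    save(c+"6",im[130:330,200:400].repeat(3,0).repeat(3,1))
    P,u,v=cloud(c,d); H=(P-O)@R
    # plane of plate
    m=(abs(H[:,1]-.05)<.06)&(H[:,0]>-.05)&(H[:,0]<.07)&(H[:,2]>.1)
    m&=abs(np.arctan2(H[:,2]-.0925,.09-H[:,0])-.475)<.15
    A=np.c_[H[m,0],H[m,1],np.ones(m.sum())]; k=np.linalg.lstsq(A,H[m,2],rcond=None)[0]
    r=abs(A@k-H[m,2]); g=r<3*np.median(r); k=np.linalg.lstsq(A[g],H[m,2][g],rcond=None)[0]
    print(c,"plate angle",np.arctan(-k[0]),"y tilt",k[1],m.sum())
    m=(H[:,1]<-.118)&(H[:,1]>-.137)&(H[:,2]>.1)&(H[:,0]>-.1)&(H[:,0]<.07)&(im[v,u].mean(1)>120)
    x,z=H[m,0],H[m,2]; 
    for _ in range(4):
        k=np.polyfit(x,z,1); r=abs(np.polyval(k,x)-z); g=r<max(2.5*np.median(r),.003); x,z=x[g],z[g]
    print("marker",np.arctan(-k[0]),len(x),"z at hinge",np.polyval(k,.09))
print(read_time_s())
```

```text
0.3 False [ 6.9 -0.1 -7.3] 0.0094 [ 0.0002 -0.     -0.001 ]
0.36 False [ 6.7 -1.8 -7.7] 0.0102 [ 0.     -0.     -0.0012]
0.42 False [ 6.3 -1.2 -8.5] 0.0096 [-0.0001  0.     -0.0013]
0.475 False [  7.3  -1.5 -10. ] 0.0097 [-0.0002 -0.     -0.0013]
scene plate angle 0.4563408449194769 y tilt 0.0037431526548655225 3568
marker 0.4456981434131415 134 z at hinge 0.09658905114945698
top plate angle 0.46357099854877226 y tilt -0.0034187370084442226 1017Traceback (most recent call last):
  File "<stdin>", line 18, in <module>
    raise TypeError("expected non-empty vector for x")
TypeError: expected non-empty vector for x
```

View pics/scene6.png

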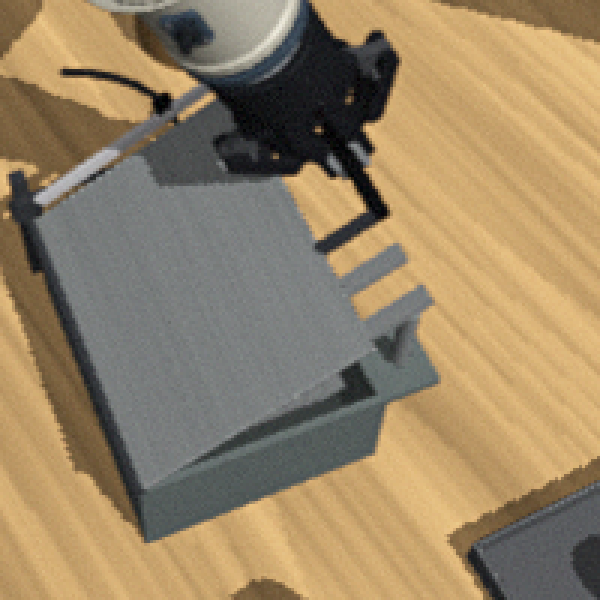

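View pics/top6.png

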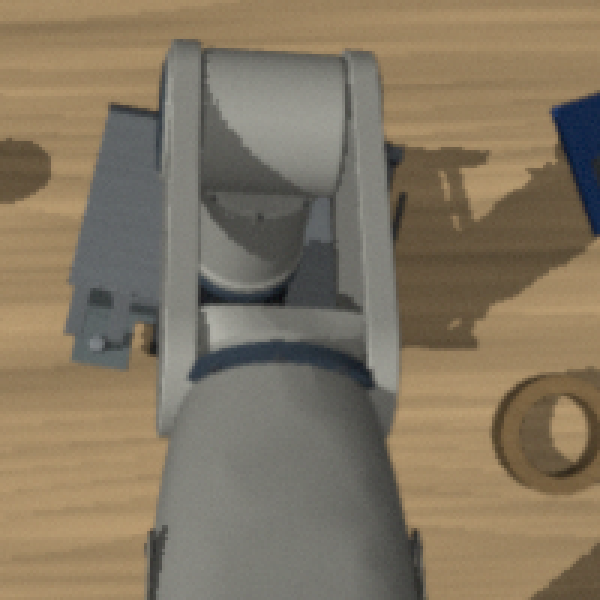

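Both look parallel: the marker runs from (40,200) to (210,90), and the cover's right edge runs just below it. I'll do one differential check with overlays on this image.

Run:
```python
from pose import *
c="scene"; out=[]
for f,k in (("scene0",0),("scene6",1)):
    im=np.load(f"pics/{f}.npz")["im"][140:215,195:295]; im=cv2.resize(im,None,fx=8,fy=8,interpolation=cv2.INTER_CUBIC)[:, :800]
    def dr(t,col,y,off,r0,r1,sh):
        q=[W(.09-r*np.cos(t)+off*np.sin(t),y,.0925+r*np.sin(t)+off*np.cos(t)) for r in(r0,r1)]
        p=(proj(c,q)-[195,140]+.5+sh)*8-.5; cv2.polylines(im,[p.round().astype(int)],False,col,1)
    for t,col in ((.42,(255,0,0)),(.47,(0,255,0)),(.52,(0,0,255))):
        dr(t,col,-.1255,.005,.0,.165,np.array([-.3,-.8])*1)
        if k: dr(t,col,-.115,.0025,0,.18,np.array([-.3,-.8]))
    save("ov%d"%k,im)
```

```text
(no output)
```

View pics/ov0.png

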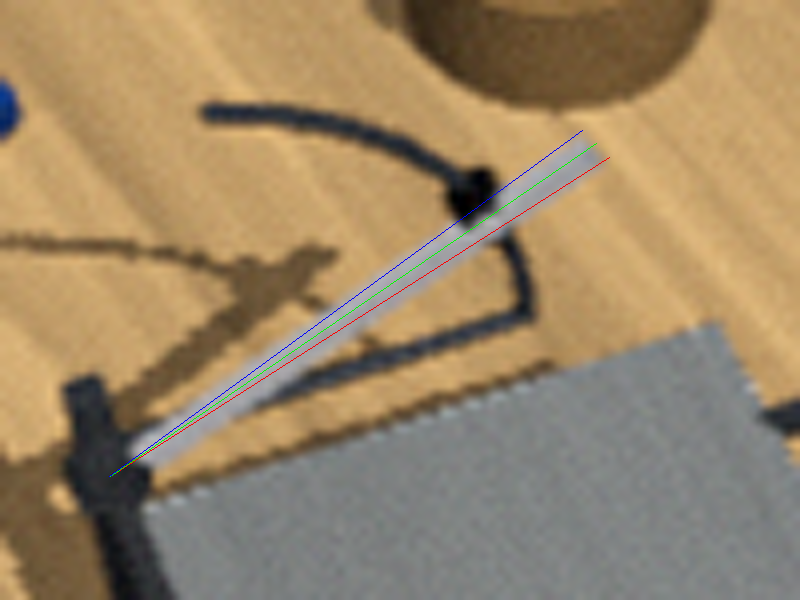

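View pics/ov1.png

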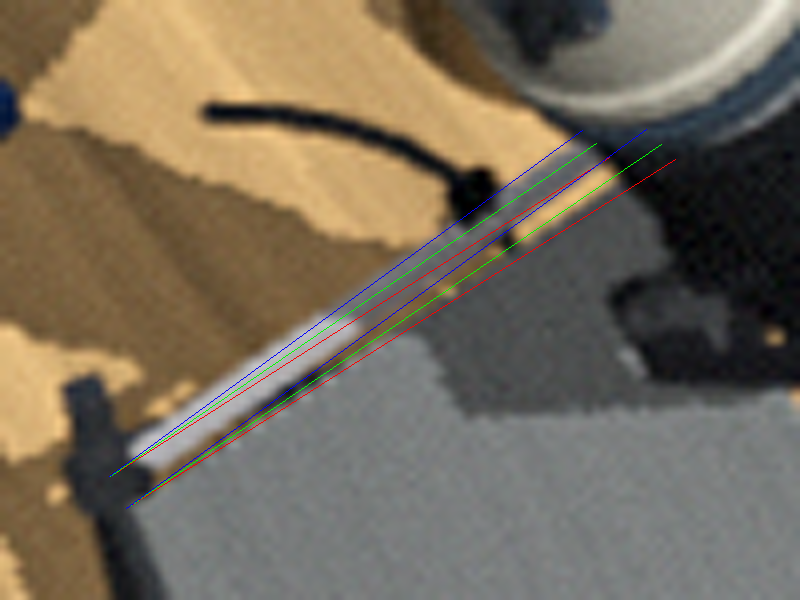

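By the same overlay measure, the arm's centre line and the cover's edge have equal slopes (0.65 and 0.64 in image terms), so they are in line. I'll make a final check and hand in.

Run:
```python
from pose import *
hold(.3); print(np.abs(read_dq()).max(),read_grip_width(),read_force(),read_time_s())
im,d=snapshot("scene"); save("s7",im)
for n in("collar","tape_roll","spray_can","tensioner"):
    r=cut_out("scene",n); 
    if r: print(n,r[0]["score"],r[0]["pixel"])
sign_off()
```

```text
0.08756738867969403 0.009772603450025286 [  6.92450546  -1.78112507 -10.3777978 ] 21.225
collar 0.56 [413.8, 322.2]
spray_can 0.87 [336.9, 377.5]
tensioner 0.57 [170.4, 154.5]
the job is handed in; nothing more can be done
```

I lifted the collar off its post with the cover shut and set it down upright, released, near the centre of the tray. I then gripped the handle bar, raised the cover along its arc to the marker angle, and handed in at about 21 s while still holding it. The hand-in gives no verdict.

**Cover angle:** The commanded angle was 0.475 rad. The depth images put the plate at 0.456 (scene camera) and 0.464 (top camera).

**Marker angle:** The estimates disagreed, from about 0.43 to 0.535 rad depending on the method. In the last scene image the cover edge and the arm looked parallel, with slopes of about 0.64 and 0.65, well within the 0.08 rad allowed.

**Grip:** At the end the arm was still, holding the bar with about 12 N of load on the tool. The fingers read 9.8 mm on a 12 mm bar and never slipped; I did not explain that difference.

**Collar and bystanders:** The collar, spray can and tensioner were found where expected in the last picture. The tape roll was not detected there, because the arm was partly in front of it. The top view just before showed it upright, but I did not measure its position again.

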